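Finish the bushing batch and stack the totes

ROBOT

A 6-joint arm with a two-finger parallel gripper is mounted at the origin on the work surface. World frame = base frame: x ahead of the robot, y to its left, z up, the work surface at z = 0. Lengths are in mm, angles in rad, forces in N, time in s.
With the tool pointing down it reaches from about 350 to 975 mm from the base axis. Payload 7.1 kg.
Tool frame: the origin (TCP) lies midway between the tips of the shut fingers; the grasp point (between the pads) lies 19 mm behind it (ctrl.tcp_to_grasp is the distance from the TCP to the grasp point, in mm); z points along the fingers, y is the line along which they close (so a half turn about z gives the same grasp; the last joint's range is limited). The gripper opens to 88 mm and grips with 3 to 60 N. Pads are 20 mm wide; open, the fingers measure 115 mm over their backs; the gripper's body (75 mm by 178 mm) begins 61 mm behind the grasp point.
Start: joints at [-1.369, 0.423, 1.63, -0, 1.089, -0.019], TCP at [136.901, -609.806, 222.675] pointing down, gripper open.
Joint ranges: [-3, 3], [-0.9, 2.11], [0.09, 2.58], [-1.31, 4.45], [0.11, 2.69], [-2.54, 2.54]. Speed limits (rad/s): [2.39, 2.39, 3.01, 3.14, 3.14, 3.14].

INTERFACE

Orientations are given as a rotation vector (axis times angle).
In Python, from workcell import get_obs, cams, ticket, boxes_of, ctrl gives the robot as it stands.
- The arm moves only by the shell command python3 -m creep 'ROWS' [OPENING]. ROWS is JSON, one flat list of numbers, 4 for each row, row after row: the shift along the world's x, y, z in m, then the turn about the world's z in rad. In form: [tx, ty, tz, spin, tx, ty, tz, spin, ...]. A call has 1 to 10 rows; each row is the pose to reach, as a shift and turn from the pose commanded when the call began; what a row does not reach only later rows make up. A row lasts 1/12 s, in which the tool goes at most 41.7 mm and 7.16 degrees, less where a joint would pass 70% of its speed; a pose out of reach is approached as far as the arm can. A call with a gripper value outside its range is refused whole. OPENING is the opening, from 0 (shut) to 1 (fully open), set as the call begins (- or left out, the last holds). The fingers move at their own pace and stop on an object; the grip force is fixed at half the most. Time passes only in rows, so rows that repeat a pose let the fingers close. It gives the time, the measured TCP pose, the force, the opening and the grip force at its end, in the units of the state.
- get_obs(): the state, without advancing time (a new reading comes with each control period).
- cams.get_image(name): name is "side" or "top" or "wrist"; returns (picture, depth): 480x640x3 uint8, red, green, blue; 480x640 float32, mm along the optical axis (not along the pixel's ray), 0 where there is no reading.
- cams.get_calibration(name): a dict with "mtx" (3x3 intrinsics, pixels), "R" (3x3) and "t" (3): a world point X has camera coordinates R X + t; the wrist camera has in their place "mount" (4x4, takes a point from camera to tool coordinates, whose origin is the TCP and whose axes are the flange's). Camera axes: x right, y down, z forward; pixel columns grow to the right and rows downward; lengths in mm; the calibration is good to about 2 mm. A picture is of the moment at which its call begins: read the wrist's pose just before it. get_calibration takes no time and is no camera call.
- ticket.close_job(): hands the job in; it is judged then, once.
Trained networks look in the newest picture that a camera, given by its name, has taken for a name from the list of things; names that differ only in an ending like _2 or _b are one class to them, and where a whole thing is asked for, a point or a joint stands for the part that bears it (a point fixed in the world has none). Each returns a list of dicts, best first, with "score" (0 to 1); they miss things now and then, are a little off and sometimes report something else, mostly with a low value. They report only what shows in the picture. A call takes as long as a camera call. They do not tell look-alikes from the thing itself.
- boxes_of(camera, target): "centre" ([column, row] in pixels, amid what is visible of it).
The state is a dict: "t": time; "qpos": joint angles; "qvel": joint speeds; "joint_torque": joint torques, N m; "ee_pos": TCP position; "orientation": TCP orientation; "ft_force": force on the tool from outside, world axes, zero at the start; "moment": the same for the moment, N m; "width": finger opening in mm; "grasp_force": force on a finger pad.
Only numpy, scipy, OpenCV 4.12 (cv2) and the standard library are available. Lean on these libraries where they do the work, as an engineer would, in place of code of your own. Each camera call takes 0.05 s, during which the arm holds its last target. There are 200 camera calls.

TASK

Stand the loose steel bushing upright in the empty compartment of the blue tote. Then stack the empty green tote squarely on the blue one, turned to the facing at which it rests up on the ledges instead of nesting down onto the bushings, and let go. Leave the blue tote where it stands with all its bushings upright in their compartments, and do not disturb the caliper, the jar or the wooden case.

Things in the scene. Friction and masses are not known exactly. Their poses are not given: they have to be found in the camera images.
- blue_tote: lower tote: sky-blue flared open stack-nest tote, 0.4 kg, loose on the bench; outside 202 x 112 mm at base, 220 x 180 mm at rim, 95 mm high, walls 3.5 mm, floor 4 mm. Origin: centre of underside; z up, x along its length to its one WHITE end wall, y across. The compartment on the white side (+x) holds two bushings, the other is empty
- blue_tote_rib (a point): middle of the top of the blue tote's cross rib, 46 mm above its origin. The rib, 10 mm thick, runs along y at x = 0 from wall to wall and parts the tote into two compartments, each 94 mm (x) by 105 mm (y) at the floor
- blue_tote_ledge (a point): top of one ledge of the blue tote, 80 mm above its origin, at x = 64, y = 71 mm in its frame. Inside each long wall are two such ledges, 24 mm long, about 20 mm wide, centred at x = +64 and -34 mm, a window below each: seats for the lugs of a tote above
- green_tote: upper tote: lime green, empty, 0.28 kg, same shape, sizes, rib, ledges, white end and frame as the blue one. White end over the blue tote's NON-white end (half a turn apart): its lugs sit on the blue ledges, origin 72 mm above the blue origin, about 3 mm play each way. White ends the same way: the lugs miss and it sinks inside (46 mm) onto the bushings
- green_tote_rib (a point): middle of the top of the green tote's cross rib, 46 mm above its origin: the place to lift it, at its centre of mass. Rib 10 mm thick (x), 112 mm long (y), from the floor up; pinch it along the tote's x
- green_tote_lug (a point): underside of one lug of the green tote, at x = -64, y = 63, z = 8 mm in its frame. Outside each long wall are two such lugs, 22 mm long, centred at x = -64 and +34 mm, reaching 14 mm out from the base edge
- green_tote_white_end (a point): middle of the top edge of the green tote's white end: 110 mm along +x and 95 mm above its origin
- loose_bushing: plain steel bushing (tube) 32 mm outside, 16 mm bore, 50 mm tall, about 0.2 kg, standing upright on the bench; origin: centre of its underside, z along its axis
- bushing_a: the same kind of bushing, standing in the blue tote's white-end compartment; origin: centre of its underside, z along its axis
- bushing_b: the same kind of bushing, standing beside the first in that compartment; origin: centre of its underside, z along its axis
- caliper: grey and steel digital caliper lying flat on the bench beyond the totes, 200 mm long, 12 mm thick, origin at the middle of its underside, bystander
- oil_jar: jar with a red cap, 56 mm diameter, 80 mm tall, on the bench; origin: centre of its underside, bystander
- gauge_case: closed wooden case, 50 x 70 x 28 mm, on the bench near the robot; origin: centre of its underside, bystander
There are look-alikes about, which are no part of the job. What is shaped like the loose_bushing but black or yellow is not meant.

How it is judged:
By the outcome, as a careful person would: the job done as asked, in the order asked, and still so for the second after the job is handed in, with the robot touching nothing.
It also fails if it takes over 62 s, if anything falls off the work surface, if the arm or the gripper's body presses on something with over 40 N, if the wrist force passes 120 N, or if a joint passes its speed limit or range.

## Working session

There is one attempt and no reset: what is moved stays moved. The work goes in short steps, Python scripts to look and compute and a shell command to move; the robot and the scene stay as the last step left them, time stands still between calls to the robot, and variables do not carry over. Pictures are saved under pics/ and viewed, at most 10 in all, crops included, and the job is handed in when it is done.

```bash
mkdir -p pics; cat > h.py <<'E'
import numpy as np, cv2
from workcell import get_obs, cams, ticket, boxes_of, ctrl
from scipy.spatial.transform import Rotation as R
def cloud(name):
    o=get_obs(); im,d=cams.get_image(name); c=cams.get_calibration(name)
    K=np.array(c["mtx"]); v,u=np.mgrid[:480,:640]
    P=np.stack([(u-K[0,2])/K[0,0]*d,(v-K[1,2])/K[1,1]*d,d],-1).astype(float)
    if "mount" in c:
        M=np.array(c["mount"]); P=P@M[:3,:3].T+M[:3,3]
        W=P@R.from_rotvec(o["orientation"]).as_matrix().T+np.array(o["ee_pos"])
    else:
        W=(P-np.array(c["t"]).ravel())@np.array(c["R"])
    W[d==0]=np.nan
    return im,W
def save(im,n): cv2.imwrite(f"pics/{n}.png",cv2.cvtColor(im,cv2.COLOR_RGB2BGR))
E
python3 - <<'E'
from h import *
for n in ["top","side"]:
    im,W=cloud(n); save(im,n+"0"); np.savez(n+"0",im=im,W=W)
    for t in ["blue_tote","green_tote","loose_bushing","blue_tote_rib","green_tote_rib","green_tote_white_end","caliper","oil_jar","gauge_case"]:
        for b in boxes_of(n,t)[:5]:
            c=np.array(b["centre"]); u,v=c.astype(int); print(n,t,round(b["score"],2),c.round(),np.round(W[min(v,479),min(u,639)]))
o=get_obs();print(o["t"],o["ee_pos"],o["orientation"],o["width"])
E
```

```text
top blue_tote 0.83 [222. 238.] [593. 246.   2.]
top loose_bushing 0.51 [325. 211.] [642.   3.  49.]
top loose_bushing 0.42 [331. 242.] [579.  -9.  -4.]
top loose_bushing 0.33 [426. 268.] [ 513. -230.    4.]
top blue_tote_rib 0.6 [223. 240.] [588. 241.   1.]
top green_tote_rib 0.82 [427. 265.] [ 516. -220.   47.]
top green_tote_white_end 0.56 [428. 267.] [ 516. -235.    4.]
top caliper 0.85 [365. 159.] [773. -93.  12.]
top oil_jar 0.96 [269. 166.] [739. 127.  79.]
top gauge_case 0.72 [336. 322.] [393. -17.  23.]
side blue_tote 0.91 [291. 338.] [586. 224.  47.]
side green_tote 0.9 [374. 194.] [ 539. -292.    7.]
side loose_bushing 0.77 [295. 255.] [644.  16.  46.]
side loose_bushing 0.67 [256. 261.] [718.  46.  37.]
side loose_bushing 0.63 [374. 196.] [ 538. -285.    6.]
side loose_bushing 0.58 [330. 256.] [577.   1.  45.]
side blue_tote_rib 0.78 [285. 340.] [597. 225.  39.]
side blue_tote_rib 0.55 [374. 194.] [ 539. -292.    7.]
side green_tote_rib 0.71 [295. 255.] [647.  16.  42.]
side green_tote_white_end 0.56 [373. 192.] [ 540. -297.    9.]
side caliper 0.6 [261. 229.] [760. -87.  11.]
side oil_jar 0.63 [227. 285.] [735. 145.  61.]
side gauge_case 0.92 [423. 279.] [388.   7.  28.]
side gauge_case 0.22 [373. 195.] [ 538. -285.    6.]
1.0 [ 136.89813556 -609.78525321  222.68186352] [-3.12242906e+00 -3.46072795e-01 -3.25447150e-05] 87.71855121783848
```

View pics/top0.png

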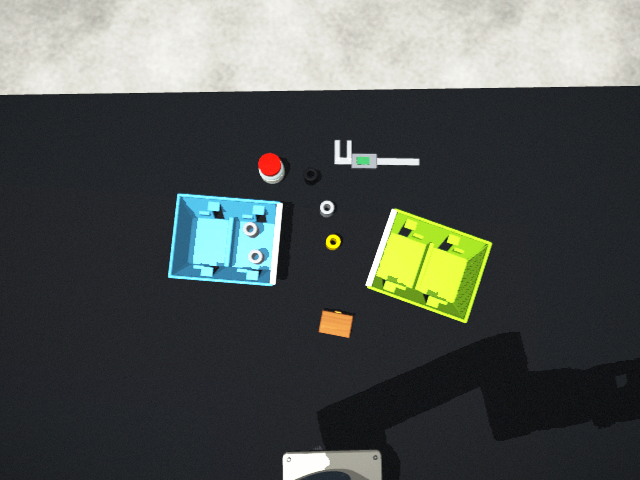

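View pics/side0.png

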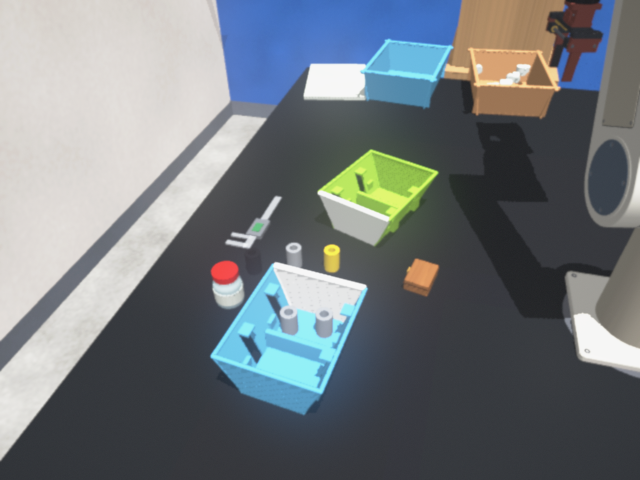

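Candidates for the loose bushing in the top view are steel grey at (327,208), black at (311,175) and yellow at (333,242). The grey one at (327,208) fits "plain steel", and I'll confirm it with a crop. The blue tote's white end is at column 278 (towards -y), with its empty compartment at (211,243). The green tote's white end is at (382,248), facing +y, so it is already roughly half a turn from the blue one.

```bash
python3 - <<'E'
from h import *
for n in ["top","side"]:
    z=np.load(n+"0.npz"); im,W=z["im"],z["W"]; 
    hsv=cv2.cvtColor(im,cv2.COLOR_RGB2HSV)
    for nm,c in [("blue",(590,235)),("green",(520,-225))]:
        m=(abs(W[...,0]-c[0])<150)&(abs(W[...,1]-c[1])<150)&(W[...,2]>89)&(W[...,2]<102)
        r=cv2.minAreaRect(W[m][:,:2].astype(np.float32)); wh=m&(hsv[...,1]<60)
        q=cv2.boxPoints(r).round(0).tolist()
        print(n,nm,m.sum(),np.round(r[0],1),np.round(r[1],1),round(r[2],1),"white",W[wh].mean(0).round(1),wh.sum(),"z",np.median(W[m][:,2]).round(1))
    for nm,c,zr in [("loose",(645,5),(44,56)),("yel",(575,-8),(44,56)),("black",(718,40),(44,56)),("ba",(605,180),(48,60)),("bb",(545,165),(48,60)),("jar",(739,127),(70,90)),("case",(393,-17),(18,34))]:
        m=(np.hypot(W[...,0]-c[0],W[...,1]-c[1])<45)&(W[...,2]>zr[0])&(W[...,2]<zr[1])
        if m.sum()>3:
            (x,y),r=cv2.minEnclosingCircle(W[m][:,:2].astype(np.float32)); print(n,nm,m.sum(),round(x,1),round(y,1),"r",round(r,1),"z",np.median(W[m][:,2]).round(1))
im=np.load("top0.npz")["im"]; save(cv2.resize(im[150:270,250:400],None,fx=5,fy=5,interpolation=cv2.INTER_CUBIC),"crop_top")
z=np.load("top0.npz");W=z["W"]
for nm,c in [("blue",(590,235)),("green",(516,-222))]:
    m=(np.hypot(W[...,0]-c[0],W[...,1]-c[1])<55)&(W[...,2]>36)&(W[...,2]<49)
    if m.sum()>5:r=cv2.minAreaRect(W[m][:,:2].astype(np.float32)); print(nm,"rib",m.sum(),np.round(r[0],1),np.round(r[1],1),round(r[2],1),np.median(W[m],0).round(1))
E
```

```text
top blue 1454 [577.7 218.8] [228.  183.4] 84.3 white [566.7 111.3  94.7] 457 z 94.7
top green 1465 [ 515.2 -214.2] [228.  183.6] 69.1 white [ 553.6 -113.1   95. ] 457 z 94.9
top loose 116 651.1 -0.6 r 16.4 z 49.2
top yel 118 573.0 -12.3 r 15.6 z 48.8
top black 108 727.5 35.2 r 16.0 z 49.3
top ba 171 618.3 193.1 r 40.1 z 53.6
top bb 126 558.7 163.6 r 31.6 z 54.0
top jar 403 743.9 125.3 r 25.0 z 79.0
top case 717 390.1 -15.0 r 41.6 z 27.7
side blue 2232 [579.3 219.5] [229.9 183.7] 84.2 white [565.7 114.9  94.7] 593 z 95.2
side green 1066 [ 516.5 -211.4] [231.  183.7] 69.2 white [ 552.3 -108.8   94.6] 378 z 94.6
side loose 135 652.6 2.9 r 17.0 z 49.5
side yel 133 575.5 -9.9 r 16.6 z 49.2
side black 137 728.3 36.7 r 16.9 z 49.6
side ba 265 620.8 191.6 r 37.3 z 53.9
side bb 272 529.8 150.7 r 39.5 z 53.8
side jar 475 746.6 127.0 r 26.2 z 80.1
side case 712 391.5 -12.9 r 42.5 z 27.4
blue rib 216 [589.8 219.7] [107.3  18.8] 0.7 [585.1 219.1  45.1]
green rib 222 [ 516.9 -216.7] [ 10.7 105.7] 69.2 [ 516.2 -215.7   45.5]
```

View pics/crop_top.png

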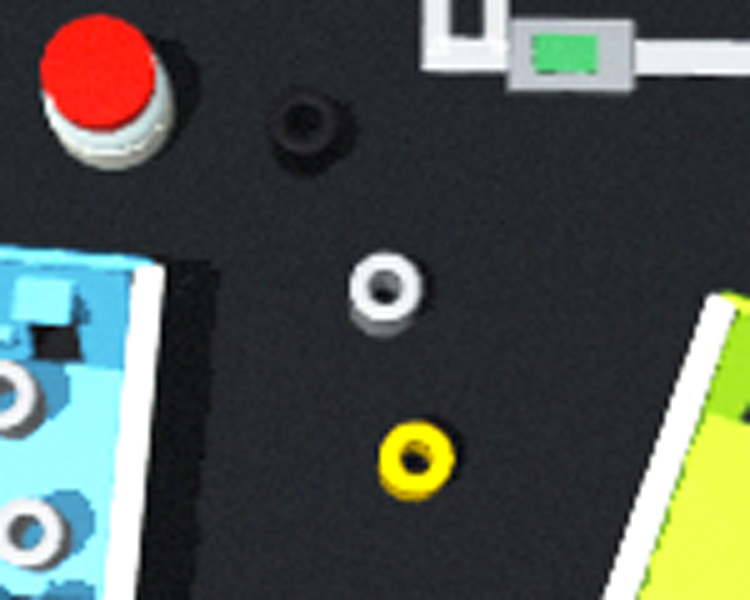

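The crop shows the steel-grey bushing at crop (385,290), clearly distinct from the black one at (305,125) and the yellow one at (415,460). I'm moving above it now.

```bash
python3 -m creep '[0.25,0.3,0,0, 0.25,0.3,0,0, 0.25,0.3,0,0, 0.25,0.3,0,0, 0.25,0.3,0,0, 0.25,0.3,0,0, 0.25,0.3,0,0, 0.25,0.3,0,0, 0.25,0.3,0,0, 0.25,0.3,0,0]'; python3 -m creep '[0.265,0.311,0,0, 0.265,0.311,0,0, 0.265,0.311,0,0, 0.265,0.311,0,0, 0.265,0.311,0,0, 0.265,0.311,0,0, 0.265,0.311,0,0, 0.265,0.311,0,0, 0.265,0.311,0,0, 0.265,0.311,0,0]'
```

```text
t: 1.83
ee_pos: [389.1, -306.5, 222.9]
orientation: [-3.122, -0.35, -0.002]
ft_force: [-0.1, -0.0, -0.1]
width: 87.6
grasp_force: 0.0
t: 2.67
ee_pos: [653.5, 3.9, 222.7]
orientation: [-3.122, -0.348, -0.001]
ft_force: [-0.3, -1.0, 0.5]
width: 88.0
grasp_force: 0.0
```

```bash
python3 - <<'E'
from h import *
im,W=cloud("wrist"); save(im,"w1")
print(get_obs()["ee_pos"], [ (b["centre"],b["score"]) for b in boxes_of("wrist","loose_bushing")])
m=(np.hypot(W[...,0]-652,W[...,1]-1)<30)&(W[...,2]>44)&(W[...,2]<56)
if m.sum(): print(m.sum(),cv2.minEnclosingCircle(W[m][:,:2].astype(np.float32)),np.median(W[m][:,2]))
E
```

```text
[656.85441137   7.61803797 222.92573731] [([324.6, 216.9], 0.81), ([322.8, 286.6], 0.77), ([300.5, 128.9], 0.77), ([436.2, 120.9], 0.41)]
621 ((653.5106811523438, -0.9149596691131592), 15.795476913452148) 49.33098872976541
```

View pics/w1.png

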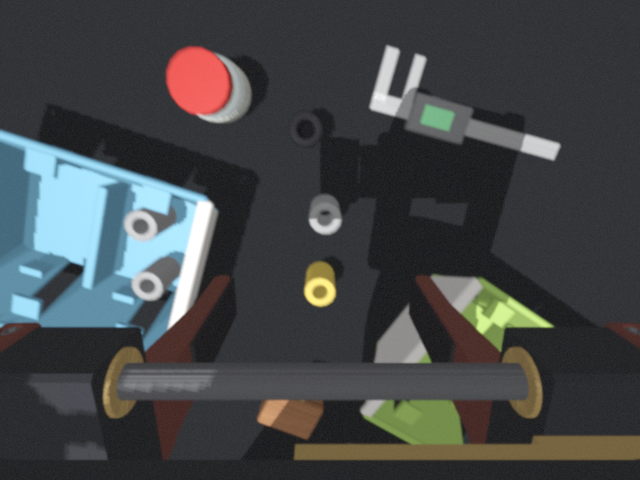

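The wrist view shows the steel bushing at (325,215), midway between the fingers, with yellow at (320,287) and black at (305,128) clear of them. Descending to grasp.

```bash
python3 -m creep '[0,0,-0.04,0, 0,0,-0.08,0, 0,0,-0.12,0, 0,0,-0.15,0, 0,0,-0.17,0, 0,0,-0.185,0, 0,0,-0.193,0, 0,0,-0.198,0, 0,0,-0.198,0, 0,0,-0.198,0]'; python3 -m creep '[0,0,0,0,0,0,0,0,0,0,0,0,0,0,0,0,0,0,0,0,0,0,0,0,0,0,0,0,0,0,0,0]' 0.2
```

```text
t: 3.6
ee_pos: [652.7, 1.0, 25.8]
orientation: [3.122, 0.346, 0.003]
ft_force: [-0.6, 0.4, 0.9]
width: 87.8
grasp_force: 0.0
t: 4.27
ee_pos: [651.9, 1.2, 24.6]
orientation: [-3.122, -0.346, 0.0]
ft_force: [0.3, 1.3, -0.4]
width: 38.1
grasp_force: 0.0
```

```bash
python3 -m creep '[0,0,0,0,0,0,0,0,0,0,0,0,0,0,0,0]' 0; python3 -m creep '[0,0,0.02,0,0,0,0.06,0,0,0,0.1,0,0,0,0.13,0,0,0,0.15,0,0,0,0.15,0]'
```

```text
t: 4.6
ee_pos: [651.9, 1.1, 24.6]
orientation: [3.122, 0.346, 0.0]
ft_force: [0.1, -0.3, -0.5]
width: 31.0
grasp_force: 30.0
t: 5.1
ee_pos: [654.6, 1.2, 179.7]
orientation: [3.122, 0.346, 0.013]
ft_force: [0.7, -0.6, -2.1]
width: 30.7
grasp_force: 30.0
```

```bash
python3 -m creep '[-0.01,0.038,0,-0.08,-0.019,0.076,0,-0.16,-0.029,0.115,0,-0.24,-0.038,0.153,0,-0.32,-0.048,0.19,0,-0.32,-0.057,0.225,0,-0.32,-0.063,0.25,0,-0.32,-0.066,0.263,0,-0.32,-0.068,0.27,0,-0.32,-0.068,0.27,0,-0.32]'; python3 -m creep '[0,0,0,0,0,0,0,0,0,0,0,0]';python3 - <<'E'
from h import *
o=get_obs();print(o["ee_pos"],o["orientation"])
for n in ["top","side"]:
    im,W=cloud(n); save(im,n+"1")
    hsv=cv2.cvtColor(im,cv2.COLOR_RGB2HSV)
    m=(abs(W[...,0]-579)<130)&(abs(W[...,1]-219)<140)&(W[...,2]>89)&(W[...,2]<102)
    m&=(hsv[...,0]>90)&(hsv[...,0]<120)|(W[...,1]<125)
    print(n,cv2.minAreaRect(W[m][:,:2].astype(np.float32)))
a=cv2.imread("pics/top1.png")[140:340,120:340];b=cv2.imread("pics/side1.png")[230:430,190:410]
cv2.imwrite("pics/pl.png",cv2.resize(np.hstack([a,b]),(792,360)))
E
```

```text
t: 5.93
ee_pos: [583.0, 271.7, 173.3]
orientation: [3.137, -0.153, -0.003]
ft_force: [0.5, -0.5, -2.7]
width: 31.0
grasp_force: 30.0
t: 6.18
ee_pos: [584.3, 269.7, 174.5]
orientation: [3.137, -0.158, -0.0]
ft_force: [1.0, -0.1, -1.4]
width: 31.0
grasp_force: 30.0
[584.31559243 269.69139082 174.50207671] [ 3.13724702e+00 -1.58474823e-01 -3.50499709e-04]
top ((576.96728515625, 211.588623046875), (213.50184631347656, 183.2712860107422), 84.17093658447266)
side ((579.398193359375, 219.98199462890625), (230.10264587402344, 183.60440063476562), 84.30917358398438)
```

View pics/pl.png

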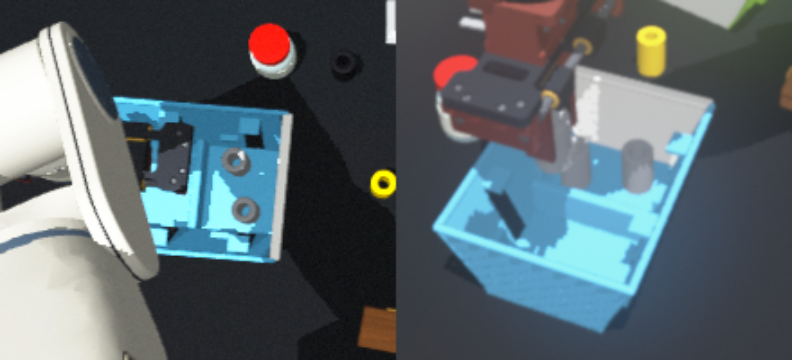

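The picture shows the held bushing over the empty compartment. The wall and rib are clear, and the arm is above the rim. Lowering.

```bash
python3 -m creep '[0,0,-0.03,0,0,0,-0.06,0,0,0,-0.09,0,0,0,-0.115,0,0,0,-0.13,0,0,0,-0.137,0,0,0,-0.14,0,0,0,-0.142,0,0,0,-0.142,0,0,0,-0.142,0]'; python3 -m creep '[0,0,-0.001,0,0,0,-0.002,0,0,0,-0.003,0,0,0,-0.003,0,0,0,-0.003,0]'
```

```text
t: 7.12
ee_pos: [584.9, 271.6, 34.1]
orientation: [-3.137, 0.156, -0.003]
ft_force: [1.1, -0.1, -2.3]
width: 31.1
grasp_force: 30.0
t: 7.53
ee_pos: [583.9, 271.2, 29.7]
orientation: [3.138, -0.156, 0.0]
ft_force: [-0.8, -0.2, -2.5]
width: 31.0
grasp_force: 30.0
```

```bash
python3 -m creep '[0,0,-0.0005,0,0,0,-0.001,0,0,0,-0.001,0,0,0,-0.001,0]'; python3 -m creep '[0,0,0,0,0,0,0,0,0,0,0,0,0,0,0,0,0,0,0,0]' 0.55
```

```text
t: 7.87
ee_pos: [584.0, 271.3, 29.1]
orientation: [-3.138, 0.156, -0.0]
ft_force: [-1.3, -0.3, 3.9]
width: 31.2
grasp_force: 30.0
t: 8.28
ee_pos: [583.9, 271.2, 28.6]
orientation: [-3.138, 0.156, -0.0]
ft_force: [0.0, 0.3, 0.2]
width: 48.4
grasp_force: 0.0
```

```bash
python3 -m creep '[0,0,0.02,0,0,0,0.06,0,0,0,0.1,0,0,0,0.14,0,0,0,0.17,0,0,0,0.2,0,0,0,0.2,0]'; python3 -m creep '[-0.03,-0.24,0.02,-0.13,-0.03,-0.24,0.02,-0.13,-0.03,-0.24,0.02,-0.13,-0.03,-0.24,0.02,-0.13,-0.03,-0.24,0.02,-0.13,-0.03,-0.24,0.02,-0.13,-0.03,-0.24,0.02,-0.13,-0.03,-0.24,0.02,-0.13]' 0.6;  python3 -m creep '[-0.038,-0.2,0,-0.133,-0.038,-0.2,0,-0.133,-0.038,-0.2,0,-0.133,-0.038,-0.2,0,-0.133,-0.038,-0.2,0,-0.133,-0.038,-0.2,0,-0.133,-0.038,-0.2,0,-0.133,-0.038,-0.2,0,-0.133]'
python3 -m creep '[0,0,0,0,0,0,0,0,0,0,0,0]'
python3 - <<'E'
from h import *
o=get_obs();print(o["t"],o["ee_pos"],o["orientation"])
L={}
for n in ["wrist","top","side"]:
    im,W=cloud(n);save(im,n+"2"); hsv=cv2.cvtColor(im,cv2.COLOR_RGB2HSV)
    for nm,c in [("blue",(579,219)),("green",(516,-213))]:
        m=(abs(W[...,0]-c[0])<150)&(abs(W[...,1]-c[1])<150)&(W[...,2]>90)&(W[...,2]<100)
        if m.sum()>100: 
            r=cv2.minAreaRect(W[m][:,:2].astype(np.float32)); print(n,nm,m.sum(),np.round(r[0],1),np.round(r[1],1),round(r[2],1))
    m=(np.hypot(W[...,0]-516,W[...,1]+214)<40)&(W[...,2]>41)&(W[...,2]<49)
    if m.sum()>20:r=cv2.minAreaRect(W[m][:,:2].astype(np.float32)); print(n,"rib",m.sum(),np.round(r[0],1),np.round(r[1],1),round(r[2],1))
    m=(np.hypot(W[...,0]-584,W[...,1]-271)<28)&(W[...,2]>49)&(W[...,2]<60)
    if m.sum()>20:print(n,"placed",cv2.minEnclosingCircle(W[m][:,:2].astype(np.float32)),np.median(W[m][:,2]))
a=cv2.imread("pics/top2.png")[140:340,120:340];b=cv2.imread("pics/wrist2.png")
cv2.imwrite("pics/gr.png",np.hstack([cv2.resize(a,(396,300)),cv2.resize(b,(400,300))]))
E
```

```text
t: 8.87
ee_pos: [587.1, 272.6, 235.8]
orientation: [-3.133, 0.155, -0.015]
ft_force: [0.8, 0.9, -0.2]
width: 48.4
grasp_force: 0.0
t: 9.53
ee_pos: [553.6, 29.5, 248.4]
orientation: [-3.12, 0.365, 0.0]
ft_force: [0.4, -0.2, -0.0]
width: 52.6
grasp_force: 0.0
t: 10.2
ee_pos: [516.2, -167.7, 248.2]
orientation: [-3.09, 0.565, 0.001]
ft_force: [-0.3, 0.8, 0.7]
width: 52.6
grasp_force: 0.0
t: 10.45
ee_pos: [516.3, -167.4, 248.6]
orientation: [-3.091, 0.563, 0.0]
ft_force: [0.6, 0.5, 0.2]
width: 52.9
grasp_force: 0.0
10.45 [ 516.25324965 -167.43007111  248.61877377] [-3.09066338e+00  5.62518392e-01  1.65799810e-04]
wrist blue 2429 [559.8 109.7] [ 35.4 171.2] 74.7
wrist green 7723 [ 517.  -214.8] [227.9 182.6] 69.0
wrist rib 747 [ 515.  -216.4] [10.2 79. ] 69.2
top blue 1432 [577.6 218.6] [227.7 183.2] 84.3
top green 787 [ 515.1 -214.2] [228.3 183. ] 69.1
top placed ((582.6083984375, 270.6746520996094), 15.889437675476074) 53.969185925817534
side blue 2168 [579.6 219.6] [229.9 183.7] 84.2
side green 1028 [ 516.4 -212.3] [230.3 183.6] 69.1
side rib 128 [ 516.5 -214.8] [15.5 78.1] 67.5
side placed ((584.7531127929688, 272.6065979003906), 16.1275691986084) 54.224259375881346
```

View pics/gr.png

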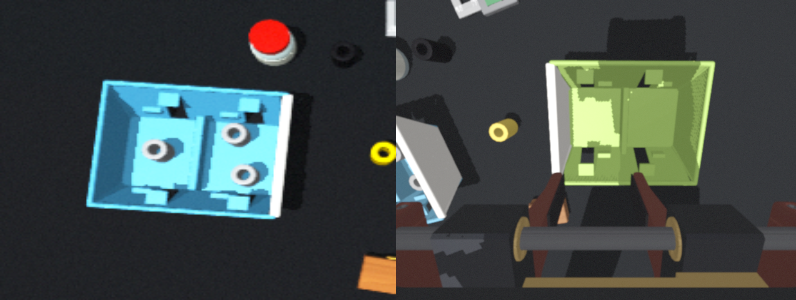

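The top view shows the placed bushing upright at crop (155,148) in the empty compartment, next to the two originals. The wrist view shows the green rib straight ahead with its white end on the left. Descending onto the rib.

```bash
python3 -m creep '[-0.001,-0.03,0,0,-0.001,-0.047,-0.02,0,-0.001,-0.047,-0.06,0,-0.001,-0.047,-0.1,0,-0.001,-0.047,-0.14,0,-0.001,-0.047,-0.17,0,-0.001,-0.047,-0.19,0,-0.001,-0.047,-0.205,0,-0.001,-0.047,-0.205,0]'; python3 -m creep '[0,0,-0.01,0,0,0,-0.018,0,0,0,-0.023,0,0,0,-0.026,0,0,0,-0.026,0,0,0,-0.026,0]';  python3 -m creep '[0,0,0,0,0,0,0,0,0,0,0,0,0,0,0,0,0,0,0,0,0,0,0,0,0,0,0,0,0,0,0,0]' 0
```

```text
t: 11.35
ee_pos: [512.9, -214.7, 40.6]
orientation: [-3.089, 0.565, 0.009]
ft_force: [-1.1, 1.2, -1.1]
width: 52.5
grasp_force: 0.0
t: 11.85
ee_pos: [515.1, -215.9, 18.0]
orientation: [3.09, -0.566, 0.001]
ft_force: [0.7, 0.2, 0.3]
width: 52.6
grasp_force: 0.0
t: 12.52
ee_pos: [514.9, -215.8, 17.7]
orientation: [-3.09, 0.566, -0.0]
ft_force: [-0.1, 0.8, 0.1]
width: 9.9
grasp_force: 30.0
```

```bash
python3 -m creep '[0,0,0.01,0,0,0,0.03,0,0,0,0.055,0,0,0,0.085,0,0,0,0.115,0,0,0,0.14,0,0,0,0.155,0,0,0,0.16,0]'; python3 -m creep '[0.003,0.015,0,0.02,0.007,0.045,0,0.05,0.012,0.075,0,0.08,0.016,0.105,0,0.11,0.02,0.135,0,0.14,0.024,0.165,0,0.16,0.028,0.195,0,0.18,0.032,0.225,0,0.2,0.036,0.25,0,0.22,0.04,0.275,0,0.24]'; python3 -m creep '[0.005,0.03,0,0.01,0.01,0.06,0,0.02,0.015,0.09,0,0.023,0.02,0.12,0,0.023,0.022,0.142,0,0.023,0.024,0.155,0,0.023,0.024,0.162,0,0.023,0.024,0.162,0,0.023,0.024,0.162,0,0.023,0.024,0.162,0,0.023]'
cat > m.py <<'E'
from h import *
import sys
zg=float(sys.argv[1])
o=get_obs();print(o["t"],o["ee_pos"],o["orientation"])
for n in ["top","side"]:
    im,W=cloud(n);save(im,n+sys.argv[2]); hsv=cv2.cvtColor(im,cv2.COLOR_RGB2HSV)
    near=(abs(W[...,0]-579)<150)&(abs(W[...,1]-219)<150)
    for nm,z0,h0,h1 in [("blue",95,90,125),("green",95+zg,28,60)]:
        m=near&(abs(W[...,2]-z0)<6)&((hsv[...,0]>h0)&(hsv[...,0]<h1)&(hsv[...,1]>70)|(hsv[...,1]<60)&(W[...,1]<160 if nm=="blue" else W[...,1]>280))
        print(n,nm,m.sum())
        if m.sum()>100:
            r=cv2.minAreaRect(W[m][:,:2].astype(np.float32)); print(np.round(r[0],1),np.round(r[1],1),round(r[2],1),np.median(W[m][:,2]).round(1))
E
python3 m.py 160 3
python3 - <<'E'
import cv2,numpy as np
a=cv2.imread("pics/top3.png")[120:360,80:400];b=cv2.imread("pics/side3.png")[160:480,120:546]
cv2.imwrite("pics/st.png",np.hstack([cv2.resize(a,(400,300)),cv2.resize(b,(400,300))]))
E
```

```text
t: 13.18
ee_pos: [516.0, -216.3, 180.9]
orientation: [3.089, -0.566, 0.007]
ft_force: [0.1, -0.1, -3.0]
width: 10.0
grasp_force: 30.0
t: 14.02
ee_pos: [553.9, 60.7, 176.8]
orientation: [3.136, -0.189, -0.003]
ft_force: [0.1, -0.7, -2.9]
width: 9.8
grasp_force: 30.0
t: 14.85
ee_pos: [578.6, 219.9, 177.4]
orientation: [3.137, -0.157, -0.001]
ft_force: [0.5, -0.9, -2.4]
width: 9.9
grasp_force: 30.0
14.85 [578.55775292 219.90438958 177.40778996] [ 3.13701933e+00 -1.57180760e-01 -1.25245619e-03]
top blue 520
[571.4 159.9] [109.5 182.7] 84.4 94.8
top green 731
[576.8 200. ] [184.1 182.5] 84.1 254.7
side blue 1400
[579.4 220.1] [229.1 183.3] 84.2 95.2
side green 2587
[579.7 224.7] [227.6 183.3] 84.3 255.1
```

View pics/st.png

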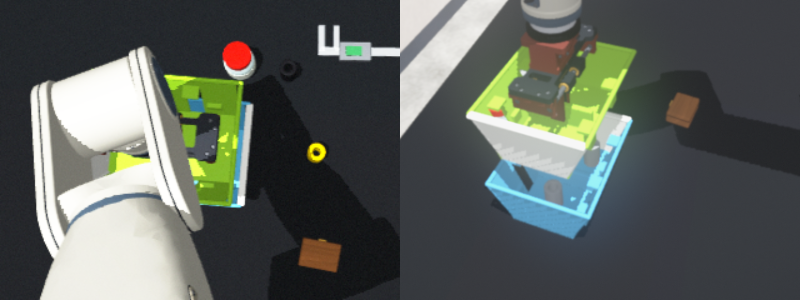

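The side view shows green square over blue, with its white end opposite blue's (facing the non-white end). The measured centres agree within about 1 mm and the yaw within 0.1°. Lowering to just above the ledges, then checking again.

```bash
python3 -m creep '[-0.0005,0,-0.01,0,-0.0005,0,-0.025,0,-0.0005,0,-0.04,0,-0.0005,0,-0.053,0,-0.0005,0,-0.06,0,-0.0005,0,-0.064,0,-0.0005,0,-0.065,0,-0.0005,0,-0.065,0,-0.0005,0,-0.065,0]'; python3 m.py 95 4
```

```text
t: 15.7
ee_pos: [578.9, 221.4, 113.3]
orientation: [-3.137, 0.156, -0.002]
ft_force: [0.1, 0.4, -2.1]
width: 9.9
grasp_force: 30.0
15.7 [578.92986168 221.37330986 113.2872048 ] [-3.13728188e+00  1.55792066e-01 -1.66783733e-03]
top blue 481
[560.7 114.7] [ 52.  187.5] 70.7 95.0
top green 675
[578.7 222.7] [226.6 182.5] 84.2 190.3
side blue 1247
[579.3 219.8] [229.9 183.3] 84.4 95.3
side green 2371
[580.2 225.1] [228.7 183.3] 84.3 191.0
```

```bash
python3 -m creep '[-0.0005,0,-0.004,0,-0.0005,0,-0.008,0,-0.0005,0,-0.012,0,-0.0005,0,-0.015,0,-0.0005,0,-0.018,0,-0.0005,0,-0.020,0,-0.0005,0,-0.0215,0,-0.0005,0,-0.0215,0,-0.0005,0,-0.0215,0]';python3 -m creep '[0,0,-0.0005,0,0,0,-0.001,0,0,0,-0.0015,0,0,0,-0.0015,0,0,0,-0.0015,0]'
```

```text
t: 16.55
ee_pos: [577.9, 221.2, 91.1]
orientation: [-3.138, 0.156, 0.0]
ft_force: [1.0, 0.4, -2.7]
width: 10.1
grasp_force: 30.0
t: 16.97
ee_pos: [577.9, 221.2, 89.7]
orientation: [-3.138, 0.156, -0.0]
ft_force: [0.2, 0.2, -2.5]
width: 9.7
grasp_force: 30.0
```

```bash
python3 -m creep '[0,0,-0.0005,0,0,0,-0.001,0,0,0,-0.001,0,0,0,-0.001,0]'
```

```text
t: 17.3
ee_pos: [578.0, 221.2, 89.6]
orientation: [-3.138, 0.156, -0.001]
ft_force: [-3.1, -1.7, 5.3]
width: 9.9
grasp_force: 30.0
```

The wrist force shows contact at exactly the seated height (72 mm above blue). Releasing and retreating.

```bash
python3 -m creep '[0,0,0,0,0,0,0,0,0,0,0,0,0,0,0,0,0,0,0,0]' 0.5; python3 -m creep '[0,0,0.01,0,0,0,0.03,0,0,0,0.06,0,0,0,0.1,0,0,0,0.14,0,0,0,0.17,0,0,0,0.2,0,0,0,0.2,0]'; python3 -m creep '[-0.05,-0.2,0,0,-0.05,-0.2,0,0,-0.05,-0.2,0,0,-0.05,-0.2,0,0,-0.05,-0.2,0,0,-0.05,-0.2,0,0,-0.05,-0.3,0,0,-0.05,-0.3,0,0,-0.05,-0.3,0,0,-0.05,-0.3,0,0]'; python3 -m creep '[0,0,0,0,0,0,0,0,0,0,0,0]'; python3 m.py 72 5
python3 - <<'E'
import cv2,numpy as np
a=cv2.imread("pics/top5.png")[120:360,80:400];b=cv2.imread("pics/side5.png")[160:480,120:546]
cv2.imwrite("pics/fin.png",np.hstack([cv2.resize(a,(400,300)),cv2.resize(b,(400,300))]))
E
```

```text
t: 17.72
ee_pos: [578.0, 221.2, 88.6]
orientation: [-3.138, 0.156, -0.0]
ft_force: [-0.2, -0.0, -0.6]
width: 39.7
grasp_force: 0.0
t: 18.38
ee_pos: [580.9, 222.3, 296.6]
orientation: [-3.133, 0.155, -0.017]
ft_force: [0.4, 0.3, 1.3]
width: 43.9
grasp_force: 0.0
t: 19.22
ee_pos: [527.8, -81.5, 288.7]
orientation: [3.137, -0.161, 0.0]
ft_force: [0.0, 1.3, 0.1]
width: 44.1
grasp_force: 0.0
t: 19.47
ee_pos: [527.9, -77.5, 288.6]
orientation: [-3.137, 0.154, 0.0]
ft_force: [0.3, 0.8, 0.0]
width: 43.8
grasp_force: 0.0
19.4667 [527.89695606 -77.51714053 288.60919369] [-3.13746189e+00  1.53706206e-01  3.19489340e-04]
top blue 407
[566.3 110.6] [ 10.2 178.9] 84.2 95.0
top green 1708
[577.5 223.2] [228.3 183. ] 84.3 166.7
side blue 1243
[578.7 220.1] [228.7 182.8] 84.0 95.2
side green 2643
[579.1 224.5] [229.7 183.3] 84.4 167.2
```

View pics/fin.png

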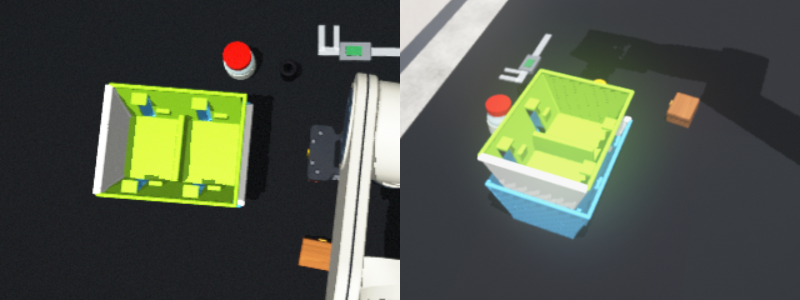

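The final pictures show green level and square on blue, with its rim at 167 mm (95 + 72) and its white end over blue's non-white end. The blue tote has not moved by more than about 1 mm, and the bystanders are in place. Handing in.

```bash
python3 -c "
from workcell import ticket;print(ticket.close_job())"
```

```text
the job is handed in; nothing more can be done
None
```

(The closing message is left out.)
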